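Open the shielded test box

TASK

Open the wider of the two shielded test boxes, ready for its board to be changed: with the fingertips press down the black release tab on its front until the lid springs up, take the fingers off, then push the lid up and over until it rests fully open, back at its stop. Do not force it. Nothing needs gripping or lifting: leave the narrow box shut and everything else where it stands, and finish clear of everything.

Things in the scene. Friction and masses are not known exactly. Their poses are not given: they have to be found in the camera images.
- wide_box: the wide shielded test box, screwed to the bench: bare aluminium, 150 mm wide (its y), 110 mm deep (its x), 57 mm high, grey lid on top (box with lid 63 mm high). Origin: centre of its underside; -x is its front (the side with the tab, towards the robot), +x its back, z up
- wide_box_tab (a joint): the wide box's black release tab, a sprung rocker on the front: 0 at rest, 0.36 rad hard on its stop; the paddle tips down about its pivot. The latch lets go at about 0.2 rad, when a fingertip on the pad has gone down 5 to 6 mm (about 5 N); 9 to 10 mm reaches the stop (about 8 N). It springs back when let go
- wide_box_tab_pad (a point): pressing point on top of the wide box's tab, moving with it: a level paddle 44 mm wide, 53 long, 6 thick, out from the middle of the box's front, top 39 mm above the bench. The point is 40 mm ahead of the pivot, 47 mm ahead of the shut lid's front edge, 15 mm from the paddle's end. A hook stands 30 mm up from the paddle, 30 mm behind the point, and swings up to 10 mm towards it when pressed
- wide_box_lid (a joint): the wide box's lid, hinged along the top of the back wall: 0 shut and latched; released, two spring pins lift it to about 0.45 rad in a second; from there a stiff hinge (about 0.1 N m) holds it wherever it is left, and it has to be pushed (about 1 to 2 N near the front edge) up and over to its stop at 1.85 rad, leaning back past upright
- wide_box_lid_edge (a point): the middle of the wide lid's front edge (the edge away from the hinge), half way through the lid's 5 mm thickness; the flat lid is 156 mm wide and 113 mm from hinge to this edge, with a small steel catch 20 mm wide standing 11 mm out at the middle. Moves with the lid. Height 61 mm shut, about 108 mm after it springs up
- wide_box_hinge (a point): the middle of the wide lid's hinge axis (along the box's y), 57 mm above the bench at the top of the back wall; fixed to the lid, x from the front edge to the hinge, so its axes turn with the lid
- narrow_box: the narrow shielded test box, screwed to the bench: bare aluminium, 100 mm wide (its y), 110 mm deep (its x), 57 mm high, grey lid on top (box with lid 63 mm high). Origin: centre of its underside; -x is its front (the side with the tab, towards the robot), +x its back, z up
- narrow_box_tab (a joint): the narrow box's black release tab, a sprung rocker on the front: 0 at rest, 0.36 rad hard on its stop; the paddle tips down about its pivot. The latch lets go at about 0.2 rad, when a fingertip on the pad has gone down 5 to 6 mm (about 5 N); 9 to 10 mm reaches the stop (about 8 N). It springs back when let go
- narrow_box_tab_pad (a point): pressing point on top of the narrow box's tab, moving with it: a level paddle 44 mm wide, 53 long, 6 thick, out from the middle of the box's front, top 39 mm above the bench. The point is 40 mm ahead of the pivot, 47 mm ahead of the shut lid's front edge, 15 mm from the paddle's end. A hook stands 30 mm up from the paddle, 30 mm behind the point, and swings up to 10 mm towards it when pressed
- narrow_box_lid (a joint): the narrow box's lid, hinged along the top of the back wall: 0 shut and latched; released, two spring pins lift it to about 0.45 rad in a second; from there a stiff hinge (about 0.1 N m) holds it wherever it is left, and it has to be pushed (about 1 to 2 N near the front edge) up and over to its stop at 1.85 rad, leaning back past upright
- narrow_box_lid_edge (a point): the middle of the narrow lid's front edge (the edge away from the hinge), half way through the lid's 5 mm thickness; the flat lid is 106 mm wide and 113 mm from hinge to this edge, with a small steel catch 20 mm wide standing 11 mm out at the middle. Moves with the lid. Height 61 mm shut, about 108 mm after it springs up
- narrow_box_hinge (a point): the middle of the narrow lid's hinge axis (along the box's y), 57 mm above the bench at the top of the back wall; fixed to the lid, x from the front edge to the hinge, so its axes turn with the lid
- capacitor: loose bystander: blue capacitor can standing upright, 26 mm across, 46 mm high; origin at its foot
- coil: loose bystander: cardboard coil former wound with copper, upright, 35 mm across, 60 mm high; origin at its foot
- transformer: loose bystander: small mains transformer, 50 x 58 x 42 mm; origin under its centre
- battery_pack: loose bystander: row of four upright orange cells, 27 x 111 x 53 mm; origin under its centre
- parts_jar: loose bystander: small glass jar with black cap, 52 mm across, 60 mm high; origin at its foot
- screwdriver: loose bystander: screwdriver lying on the bench, about 200 mm long; origin under its middle
- solder_reel: loose bystander: grey reel lying flat, 56 mm across, 38 mm high; origin at its foot
There are look-alikes about, which are no part of the job. Leave any blue or brown look-alike of the wide_box alone. What is shaped like the narrow_box but pink is not meant.

How it is judged:
On the way, in this order (a step that is already met when the one before it is completed fails the run):
1. the wide box's tab is pressed by the fingers while its lid is still down (value of joint wide_box_tab above 0.09 rad and value of joint wide_box_lid below 0.3 rad and contact force between the fingers and wide_box above 0.3 N).
2. the lid has sprung up by itself and nothing touches lid or tab (value of joint wide_box_lid between 0.35 and 0.8 rad and contact force between each of the arm, the fingers and wide_box below 0.2 N), for 0.1 s.
3. the lid is pushed fully open (value of joint wide_box_lid above 1.72 rad), for 0.1 s.
At the end, for the whole second after the job is handed in: The wide box's lid stands open at 1.72 rad or more (stop at 1.85) and still, its tab is let go (below 0.06 rad), the narrow box's lid is shut (below 0.05 rad) and its tab unpressed (below 0.1 rad), and no bystander is more than 30 mm from where it stood (value of joint wide_box_lid above 1.72 rad and velocity of joint wide_box_lid between -0.1 and 0.1 rad/s and value of joint wide_box_tab below 0.06 rad and value of joint narrow_box_lid below 0.05 rad and value of joint narrow_box_tab below 0.1 rad and not (distance of any of capacitor, coil, transformer, battery_pack, parts_jar, screwdriver, solder_reel from where it was at the start of the episode above 0.03 m)); the robot touches nothing.
It fails at once if the narrow box's tab is pressed or its lid opens (value of joint narrow_box_lid above 0.05 rad or value of joint narrow_box_tab above 0.1 rad).
It fails at once if a bystander is moved, lifted or carried more than 30 mm (distance of any of capacitor, coil, transformer, battery_pack, parts_jar, screwdriver, solder_reel from where it was at the start of the episode above 0.03 m).
It fails at once if the wide box, its tab or lid is forced (over 40 N) (contact force between the fingers and wide_box above 40 N).
It also fails if it takes over 45 s, if anything falls off the work surface, if the arm or the gripper's body presses on something with over 40 N, if the wrist force passes 120 N, or if a joint passes its speed limit or range.

ROBOT

A 6-joint arm with a two-finger parallel gripper is mounted at the origin on the work surface. World frame = base frame: x ahead of the robot, y to its left, z up, the work surface at z = 0. Lengths are in m, angles in rad, forces in N, time in s.
With the tool pointing down it reaches from about 0.35 to 0.725 m from the base axis. Payload 6 kg.
Tool frame: the origin (TCP) lies on the centre line of the jaws, within the pads' length; the fingertips stand 11 mm ahead of it and the grasp point (between the pads) lies 8 mm behind it; z points along the fingers, y is the line along which they close (so a half turn about z gives the same grasp; the last joint's range is limited). The gripper opens to 85 mm and grips with 20 to 120 N. Pads are 22 mm wide; open, the fingers measure 114 mm over their backs; the gripper's body (76 mm by 85 mm) begins 54 mm behind the grasp point. The pads swing forward as they close: fully open they stand 13 mm farther back than shut.
Start: joints at [1.664, 0.04, 0.085, 0, -1.615, -0.334], TCP at [0.143, 0.583, 0.242] pointing down, gripper open.
Joint ranges: [-2.56, 2.56], [-1.29, 2.01], [-1.08, 1.49], [-3.29, 1.98], [-2.81, -0.18], [-2.99, 2.99]. Speed limits (rad/s): [2.57, 2.57, 3.01, 3.14, 3.14, 3.14].

INTERFACE

Orientations are given as a 3x3 rotation matrix whose columns are the frame's x, y, z axes.
In Python, from workcell import sensors, eyes, arm, outline_of gives the robot as it stands.
- The arm moves only by the tool carry_out, never from a script. Its arguments are lists of equal length, an entry for each row: "fingers": the opening, from 0 (shut) to 1 (fully open); "dp": the shift along the tool's x, y, z in cm, a list of three; "rotation": the turn, a rotation vector about the tool's x, y, z in degrees, a list of three. A call has 1 to 8 rows; each row shifts and turns the commanded pose from where the row before left it, along the tool's axes as they then stand; what a row does not reach is not made up. A row lasts 1/10 s, in which the tool goes at most 50 mm and 8.59 degrees, less where a joint would pass 70% of its speed; a pose out of reach is approached as far as the arm can. A call with a gripper value outside its range is refused whole. The fingers move at their own pace and stop on an object; "force" is the grip in N (left out, the last holds). Time passes only in rows, so rows that do not move let the fingers close. It gives the time, the measured TCP pose, the force, the opening and the grip force at its end, in the units of the state.
- sensors.get_obs(): the state, without advancing time (a new reading comes with each control period).
- eyes.read_camera(name): name is "scene" or "top"; returns a dict with "frame" (480x640x3 uint8, blue, green, red), "z_map" (480x640 float32, m along the optical axis (not along the pixel's ray), 0 where there is no reading), "fx", "fy", "cx", "cy" (pixels), "dist" ([k1, k2, p1, p2, k3] as OpenCV has them; the pictures are not rectified), "extrinsics" (4x4, takes a point from camera to world coordinates). Camera axes: x right, y up, looking along -z (the intrinsics and any distortion apply to the point x, -y, -z); pixel columns grow to the right and rows downward; lengths in m; the calibration is good to about 2 mm. A picture is of the moment at which its call begins.
- arm.finish_job(): hands the job in; it is judged then, once.
Trained networks look in a picture, given as the dict that the camera call returned (one of the last four; its "shot" number tells which), for a name from the list of things; names that differ only in an ending like _2 or _b are one class to them, and where a whole thing is asked for, a point or a joint stands for the part that bears it (a point fixed in the world has none). Each returns a list of dicts, best first, with "confidence" (0 to 1); they miss things now and then, are a little off and sometimes report something else, mostly with a low value. They report only what shows in the picture. A call takes as long as a camera call. They do not tell look-alikes from the thing itself.
- outline_of(picture, query): "pixels" (480x640 bool, what is visible of it) and "uv" ([column, row] in pixels, amid what is visible of it).
The state is a dict: "time_s": time; "joint_pos": joint angles; "dq": joint speeds; "joint_efforts": joint torques, N m; "tcp_pos": TCP position; "tcp_rot": TCP orientation; "contact_force": force on the tool from outside, world axes, zero at the start; "torque": the same for the moment, N m; "finger_gap": finger opening in m; "grip_force": force on a finger pad.
Only numpy, scipy, OpenCV 4.12 (cv2) and the standard library are available. Lean on these libraries where they do the work, as an engineer would, in place of code of your own. Each camera call takes 0.05 s, during which the arm holds its last target. There are 200 camera calls.

## Working session

There is one attempt and no reset: what is moved stays moved. The work goes in short steps, Python scripts to look and compute and a tool call to move; the robot and the scene stay as the last step left them, time stands still between calls to the robot, and variables do not carry over. Pictures are saved under pics/ and viewed, at most 10 in all, crops included, and the job is handed in when it is done.

Besides the shell and the picture viewer there is one more tool, called after "Call:" as name(argument=value, ...), one argument or row to a line, values as JSON. carry_out: Moves the arm, as the interface text tells. Its arguments: {"type":"object","properties":{"fingers":{"type":"array"},"dp":{"type":"array"},"rotation":{"type":"array"},"force":{"type":"number"}},"required":["fingers","dp","rotation"]}

```bash
mkdir -p pics
cat > h.py <<'E'
import numpy as np, cv2
from workcell import sensors, eyes, arm, outline_of
def pts(c,mask=None):
    z=c["z_map"]; m=z>0
    if mask is not None: m&=mask
    r,q=np.nonzero(m)
    K=np.array([[c["fx"],0,c["cx"]],[0,c["fy"],c["cy"]],[0,0,1]])
    u=cv2.undistortPoints(np.stack([q,r],1).astype(np.float64)[:,None],K,np.array(c["dist"],float))[:,0]
    d=z[r,q]; P=np.stack([u[:,0]*d,-u[:,1]*d,-d],1); E=np.array(c["extrinsics"])
    return P@E[:3,:3].T+E[:3,3]
E
python3 - <<'E'
from h import *
for n in("scene","top"):
    c=eyes.read_camera(n); cv2.imwrite(f"pics/{n}0.png",c["frame"])
    for q in("wide_box","wide_box_tab","wide_box_lid","narrow_box"):
        for o in outline_of(c,q)[:4]:
            P=pts(c,o["pixels"])
            if len(P)>20: print(n,q,round(o["confidence"],2),np.round(o["uv"]),len(P),np.median(P,0).round(3),np.percentile(P,[2,98],axis=0).round(3).tolist())
o=sensors.get_obs();print(o["tcp_rot"],o["finger_gap"],o["time_s"])
E
```

```text
scene wide_box 0.89 [412. 244.] 3103 [0.588 0.175 0.061] [[0.477, 0.097, 0.001], [0.625, 0.257, 0.068]]
scene wide_box 0.69 [238. 200.] 2452 [ 0.332 -0.254  0.058] [[0.197, -0.336, -0.003], [0.359, -0.17, 0.066]]
scene wide_box 0.64 [407. 191.] 2417 [0.343 0.216 0.057] [[0.227, 0.143, -0.002], [0.371, 0.302, 0.066]]
scene wide_box_tab 0.54 [392. 170.] 64 [0.21  0.213 0.038] [[0.185, 0.195, 0.029], [0.25, 0.225, 0.066]]
scene wide_box_lid 0.95 [238. 190.] 1323 [ 0.3   -0.253  0.061] [[0.231, -0.325, 0.054], [0.354, -0.179, 0.067]]
scene wide_box_lid 0.81 [404. 181.] 1172 [0.314 0.222 0.061] [[0.254, 0.149, 0.055], [0.365, 0.297, 0.067]]
scene narrow_box 0.88 [264. 258.] 2398 [ 0.591 -0.199  0.061] [[0.453, -0.258, -0.0], [0.628, -0.139, 0.068]]
scene narrow_box 0.66 [127. 217.] 1861 [ 0.379 -0.553  0.057] [[0.249, -0.611, -0.0], [0.412, -0.495, 0.066]]
scene narrow_box 0.51 [411. 237.] 1741 [0.561 0.179 0.064] [[0.498, 0.103, 0.058], [0.618, 0.256, 0.069]]
top wide_box 0.71 [208. 334.] 3435 [0.301 0.217 0.063] [[0.2, 0.141, 0.003], [0.365, 0.298, 0.071]]
top wide_box 0.68 [371. 236.] 
[... 735 characters left out ...]
.97 [394. 341.] 2664 [ 0.294 -0.254  0.064] [[0.24, -0.329, 0.057], [0.349, -0.179, 0.071]]
top wide_box_lid 0.65 [228. 238.] 2473 [0.555 0.181 0.065] [[0.497, 0.105, 0.057], [0.616, 0.255, 0.072]]
top narrow_box 0.56 [370. 242.] 2408 [ 0.552 -0.194  0.063] [[0.454, -0.253, 0.001], [0.622, -0.14, 0.072]]
top narrow_box 0.56 [509. 327.] 2805 [ 0.333 -0.555  0.062] [[0.234, -0.61, -0.001], [0.405, -0.496, 0.07]]
top narrow_box 0.26 [392. 170.] 379 [ 0.746 -0.259  0.037] [[0.724, -0.291, -0.003], [0.773, -0.234, 0.044]]
[[ 9.71157346e-01 -2.38439530e-01  4.83449503e-06]
 [-2.38439525e-01 -9.71157331e-01 -1.77786512e-04]
 [ 4.70863876e-05  1.71505942e-04 -9.99999984e-01]] 0.08550919667196037 0.5
```

View pics/scene0.png

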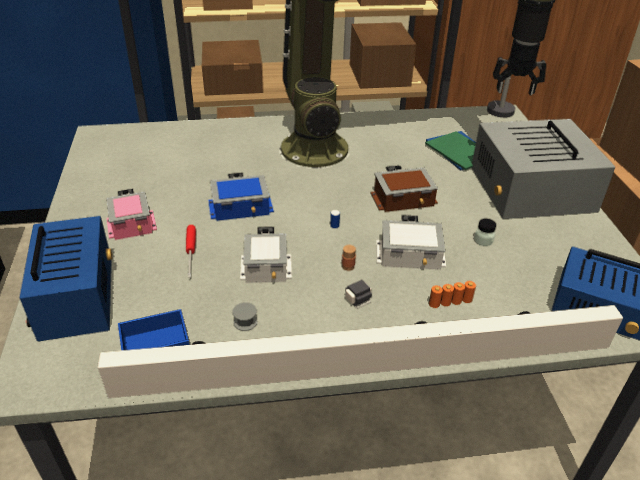

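View pics/top0.png

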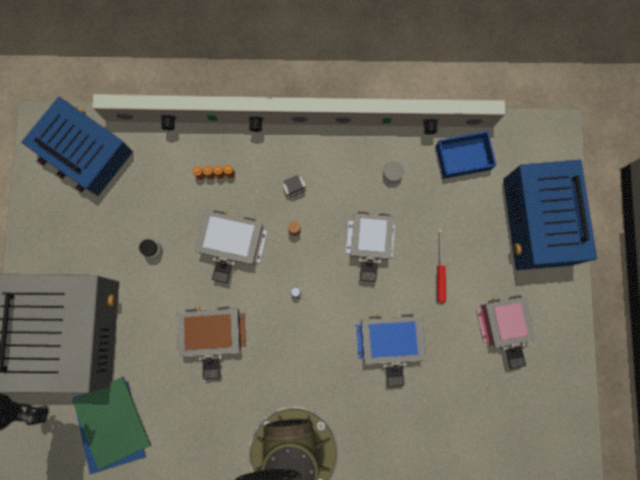

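The bare-aluminium wide box is at about (232,238) in the top view, with its tab at (220,270). The brown look-alike is at (210,333), nearer the robot, and the grey instrument is at (55,335).

Run:
```python
from h import *
c=eyes.read_camera("top")
A=pts(c)
def reg(x0,x1,y0,y1,z0=0.01): 
    return A[(A[:,0]>x0)&(A[:,0]<x1)&(A[:,1]>y0)&(A[:,1]<y1)&(A[:,2]>z0)]
L=reg(.48,.65,.08,.28,.055); L=L[L[:,2]<.075]
for o in outline_of(c,"wide_box_lid"):
    P=pts(c,o["pixels"])
    if abs(np.median(P,0)[0]-.555)<.03:
        P=P[P[:,2]>.052]; print("lid",cv2.minAreaRect(P[:,:2].astype(np.float32)),P[:,:2].mean(0),np.median(P[:,2]))
        r,q=np.nonzero(o["pixels"]); print(q.min(),q.max())
for o in outline_of(c,"wide_box_tab"):
    P=pts(c,o["pixels"])
    if abs(np.median(P,0)[0]-.469)<.03:
        T=P[(P[:,2]>.03)&(P[:,2]<.045)]; print("tab",cv2.minAreaRect(T[:,:2].astype(np.float32)),T.mean(0)); H=P[P[:,2]>.05]; print("hook",H.mean(0),len(H))
print("lidreg",cv2.minAreaRect(L[:,:2].astype(np.float32)))
for n,b in dict(instr=(.1,.5,.42,.8),brown=(.15,.4,.1,.35),jar=(.45,.65,.32,.45),bat=(.68,.8,.1,.35)).items():
    R=reg(*b); print(n,R.min(0).round(3),R.max(0).round(3))
```

```text
lid ((0.5540928244590759, 0.18110942840576172), (0.15649360418319702, 0.11869001388549805), 78.29415893554688) [0.55509464 0.18091195] 0.06507975647244568
195 260
lid ((0.5601193308830261, -0.19858911633491516), (0.10622351616621017, 0.1383381336927414), 85.60931396484375) [ 0.56400826 -0.19869959] 0.0645291755396793
345 393
tab ((0.468459814786911, 0.19946464896202087), (0.044180434197187424, 0.05790253356099129), 78.403564453125) [0.46657551 0.1990235  0.03861283]
hook [0.48950206 0.19373387 0.06415944] 35
lidreg ((0.5510810613632202, 0.18156002461910248), (0.15681038796901703, 0.13764800131320953), 78.20564270019531)
instr [0.1  0.42 0.01] [0.5   0.716 0.433]
brown [0.189 0.113 0.01 ] [0.395 0.332 0.078]
jar [0.466 0.334 0.01 ] [0.636 0.438 0.071]
bat [0.694 0.157 0.01 ] [0.763 0.306 0.062]
```

Call:
carry_out(
  fingers=[0,0,0,0,0,0,0,0],
  dp=[
    [0,0,-4],
    [0,0,-5],
    [0,0,-3],
    [3.9,2.9,0],
    [3.9,2.9,0],
    [3.9,2.9,0],
    [3.9,2.9,0],
    [3.9,2.9,0],
  ],
  rotation=[
    [0,0,0],
    [0,0,0],
    [0,0,0],
    [0,0,-2],
    [0,0,0],
    [0,0,0],
    [0,0,0],
    [0,0,0],
  ],
)

```text
time_s: 1.45
tcp_pos: [0.3039, 0.3981, 0.3626]
tcp_rot: [[0.979, -0.204, 0.0], [-0.204, -0.979, 0.001], [0.0, -0.001, -1.0]]
contact_force: [2.1, 0.5, 1.9]
finger_gap: -0.0005
grip_force: 0.0
```

Call:
carry_out(
  fingers=[0,0,0,0,0,0,0,0],
  dp=[
    [3.9,2.9,0],
    [3.9,2.9,0],
    [3.9,2.9,0],
    [3.9,2.9,0],
    [0,0,4],
    [0,0,4],
    [0,0,4],
    [0,0,0],
  ],
  rotation=[
    [0,0,0],
    [0,0,0],
    [0,0,0],
    [0,0,0],
    [0,0,0],
    [0,0,0],
    [0,0,0],
    [0,0,0],
  ],
)

```text
time_s: 2.25
tcp_pos: [0.43, 0.2528, 0.236]
tcp_rot: [[0.979, -0.205, -0.008], [-0.205, -0.979, -0.007], [-0.007, 0.008, -1.0]]
contact_force: [-0.8, -0.5, -0.6]
finger_gap: 0.0001
grip_force: 0.0
```

Call:
carry_out(
  fingers=[0,0,0,0,0,0,0,0],
  dp=[
    [1.7,2.2,0],
    [1.7,2.2,0],
    [0,0,4],
    [0,0,4],
    [0,0,4],
    [0,0,2],
    [0,0,0],
    [0,0,0],
  ],
  rotation=[
    [0,0,0],
    [0,0,0],
    [0,0,0],
    [0,0,0],
    [0,0,0],
    [0,0,0],
    [0,0,0],
    [0,0,0],
  ],
)

```text
time_s: 3.05
tcp_pos: [0.4575, 0.205, 0.1052]
tcp_rot: [[0.979, -0.204, 0.003], [-0.204, -0.979, 0.001], [0.003, -0.002, -1.0]]
contact_force: [-0.2, 0.2, 0.9]
finger_gap: -0.0004
grip_force: 0.0
```

Run:
```python
from h import *
print(sensors.get_obs()["tcp_pos"])
c=eyes.read_camera("scene"); 
f=c["frame"][150:330,300:540]; cv2.imwrite("pics/s1.png",cv2.resize(f,None,fx=3,fy=3))
c=eyes.read_camera("top"); A=pts(c)
```

```text
[0.45747225 0.20502834 0.10520761]
```

View pics/s1.png

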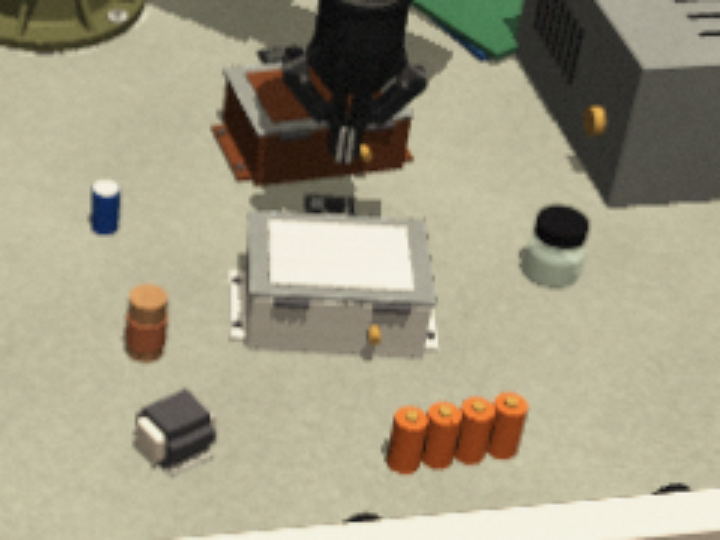

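The closed fingertips, at about (345,145) in the crop, are over the tab at (328,203), and nothing stands in the way. I'll go down onto the pad.

Call:
carry_out(
  fingers=[0,0,0,0,0],
  dp=[
    [-0.3,0.2,2.5],
    [0,0,2],
    [0,0,0.6],
    [0,0,0],
    [0,0,0],
  ],
  rotation=[
    [0,0,0],
    [0,0,0],
    [0,0,0],
    [0,0,0],
    [0,0,0],
  ],
)

```text
time_s: 3.65
tcp_pos: [0.4538, 0.2035, 0.0532]
tcp_rot: [[0.979, -0.204, 0.002], [-0.204, -0.979, 0.001], [0.002, -0.001, -1.0]]
contact_force: [0.8, 0.8, 1.3]
finger_gap: -0.0002
grip_force: 0.0
```

Tip is at 42 mm; now press.

Call:
carry_out(
  fingers=[0,0,0,0],
  dp=[
    [0,0,0.5],
    [0,0,0.3],
    [0,0,0.2],
    [0,0,0],
  ],
  rotation=[
    [0,0,0],
    [0,0,0],
    [0,0,0],
    [0,0,0],
  ],
)

```text
time_s: 4.05
tcp_pos: [0.4536, 0.2034, 0.042]
tcp_rot: [[0.979, -0.204, 0.002], [-0.204, -0.979, 0.001], [0.002, -0.001, -1.0]]
contact_force: [1.4, 1.9, 4.5]
finger_gap: -0.0
grip_force: 2.1
```

```bash
cat > lid.py <<'E'
from h import *
def lid(n="top"):
    c=eyes.read_camera(n); A=pts(c); b=np.array([[.979,-.203],[.203,.979]])
    q=(A[:,:2]-[.6137,.169])@b.T   # box x from hinge, y
    m=(abs(q[:,1])<.07)&(q[:,0]>-.12)&(q[:,0]<.05)&(A[:,2]>.045)&(A[:,2]<.2)
    for y0 in(-.07,-.05,.05):
        for x0 in np.arange(-.12,.05,.02):
            s=m&(q[:,1]>y0)&(q[:,1]<y0+.02)&(q[:,0]>x0)&(q[:,0]<x0+.02)
            if s.sum()>3: print(round(y0,2),round(x0+.01,2),np.median(A[s,2]).round(3),end=' | ')
        print()
    return c
E
python3 - <<'E'
from lid import *
lid()
print(sensors.get_obs()["contact_force"])
E
```

```text
-0.07 -0.11 0.095 | -0.07 -0.09 0.093 | -0.07 -0.07 0.087 | -0.07 -0.05 0.081 | -0.07 -0.03 0.074 | -0.07 -0.01 0.067 | -0.07 0.01 0.059 | 
-0.05 -0.11 0.095 | -0.05 -0.09 0.093 | -0.05 -0.07 0.087 | -0.05 -0.05 0.081 | -0.05 -0.03 0.075 | -0.05 -0.01 0.067 | -0.05 0.01 0.062 | 
0.05 -0.07 0.087 | 0.05 -0.05 0.08 | 0.05 -0.03 0.074 | 0.05 -0.01 0.067 | 0.05 0.01 0.061 | 
[2.58141736 0.66513709 4.57466428]
```

The lid is rising. I'll take the fingers off, up and back.

Call:
carry_out(
  fingers=[0,0,0,0,0,0,0,0],
  dp=[
    [0,0,-1],
    [-0.5,0,-2],
    [-2,0,-3],
    [-2,0,-3],
    [-2,0,-2],
    [0,0,0],
    [0,0,0],
    [0,0,0],
  ],
  rotation=[
    [0,0,0],
    [0,0,0],
    [0,0,0],
    [0,0,0],
    [0,0,0],
    [0,0,0],
    [0,0,0],
    [0,0,0],
  ],
)

```text
time_s: 4.9
tcp_pos: [0.3889, 0.2157, 0.1501]
tcp_rot: [[0.979, -0.205, -0.002], [-0.205, -0.979, -0.002], [-0.002, 0.002, -1.0]]
contact_force: [-0.4, -0.4, -0.2]
finger_gap: 0.0001
grip_force: 0.0
```

Run:
```python
from lid import *
c=lid()
print(sensors.get_obs()["joint_pos"])
```

```text
-0.07 -0.11 0.058 | -0.07 -0.09 0.106 | -0.07 -0.07 0.097 | -0.07 -0.05 0.088 | -0.07 -0.03 0.077 | -0.07 -0.01 0.069 | -0.07 0.01 0.061 | 
-0.05 -0.11 0.057 | -0.05 -0.09 0.107 | -0.05 -0.07 0.098 | -0.05 -0.05 0.089 | -0.05 -0.03 0.08 | -0.05 -0.01 0.069 | -0.05 0.01 0.059 | 
0.05 -0.11 0.058 | 0.05 -0.09 0.106 | 0.05 -0.07 0.097 | 0.05 -0.05 0.088 | 0.05 -0.03 0.079 | 0.05 -0.01 0.068 | 0.05 0.01 0.06 | 
[ 9.63249328e-01 -3.84339274e-01 -4.54788599e-01 -4.96989307e-04
 -1.50337362e+00  4.01124964e-01]
```

Call:
carry_out(
  fingers=[0,0,0,0,0,0,0,0],
  dp=[
    [0,0.7,0],
    [0,0.7,0],
    [0,0.7,0],
    [0,0.7,0],
    [0,0.7,0],
    [0,0,0],
    [0,0,0],
    [0,0,0],
  ],
  rotation=[
    [0,8,0],
    [0,8,0],
    [0,8,0],
    [0,8,0],
    [0,8,0],
    [0,5,0],
    [0,0,0],
    [0,0,0],
  ],
)

```text
time_s: 5.75
tcp_pos: [0.3945, 0.2015, 0.1717]
tcp_rot: [[0.712, -0.219, 0.668], [-0.146, -0.975, -0.165], [0.687, 0.02, -0.726]]
contact_force: [0.6, -0.4, -0.1]
finger_gap: -0.0004
grip_force: 0.0
```

```bash
cat > rel.py <<'E'
from h import *
def rel():
    o=sensors.get_obs(); d=np.array(o["tcp_pos"])-[.6137,.169,0]; R=np.array([[.979,-.203,0],[.203,.979,0],[0,0,1]])
    print("box-rel",(R@d).round(4),"rot",(R@np.array(o["tcp_rot"])).round(3).tolist(),"F",np.round(o["contact_force"],1),np.round(o["joint_pos"],2))
rel()
E
python3 rel.py
```

```text
box-rel [-0.2212 -0.0127  0.1717] rot [[0.726, -0.017, 0.687], [0.002, -0.999, -0.026], [0.687, 0.02, -0.726]] F [ 0.6 -0.4 -0.1] [ 1.47 -0.83 -1.08  0.75 -1.48 -0.25]
```

Call:
carry_out(
  fingers=[0,0,0,0,0],
  dp=[
    [1,0.7,1.9],
    [1,0.7,1.9],
    [0.8,0.8,1.9],
    [0,0,0],
    [0,0,0],
  ],
  rotation=[
    [0,0,0],
    [0,0,0],
    [0,0,0],
    [0,0,0],
    [0,0,0],
  ],
)

```text
time_s: 6.25
tcp_pos: [0.4517, 0.1705, 0.1561]
tcp_rot: [[0.715, -0.225, 0.662], [-0.15, -0.974, -0.17], [0.683, 0.022, -0.73]]
contact_force: [0.6, -0.4, -0.8]
finger_gap: -0.0003
grip_force: 0.0
```

```bash
python3 rel.py
```

```text
box-rel [-0.1589 -0.0314  0.1561] rot [[0.731, -0.023, 0.682], [-0.002, -0.999, -0.032], [0.683, 0.022, -0.73]] F [ 0.6 -0.4 -0.8] [ 1.22 -0.76 -1.08  0.79 -1.27 -0.13]
```

Call:
carry_out(
  fingers=[0,0,0,0,0,0],
  dp=[
    [-1.1,0.5,1.5],
    [-1.1,0.5,1.5],
    [-1.0,0,1.6],
    [-1,0,1.6],
    [0,0,0],
    [0,0,0],
  ],
  rotation=[
    [0,0,0],
    [0,0,0],
    [0,0,0],
    [0,0,0],
    [0,1,0],
    [0,0,0],
  ],
)

```text
time_s: 6.85
tcp_pos: [0.4804, 0.1796, 0.1057]
tcp_rot: [[0.725, -0.237, 0.647], [-0.15, -0.971, -0.188], [0.673, 0.039, -0.739]]
contact_force: [-0.1, -0.6, 0.5]
finger_gap: 0.0003
grip_force: 0.0
```

```bash
python3 rel.py
```

```text
box-rel [-0.1326 -0.0167  0.1057] rot [[0.74, -0.035, 0.672], [0.0, -0.998, -0.053], [0.673, 0.039, -0.739]] F [-0.1 -0.6  0.5] [ 1.12 -0.59 -1.08  0.84 -1.11 -0.18]
```

Call:
carry_out(
  fingers=[0,0,0,0,0],
  dp=[
    [0,1,-0.5],
    [0,1,0],
    [0,0.5,0],
    [0,0,0],
    [0,0,0],
  ],
  rotation=[
    [0,-7.5,0],
    [0,-7.5,0],
    [0,0,0],
    [0,0,0],
    [0,0,0],
  ],
)

```text
time_s: 7.35
tcp_pos: [0.4711, 0.1557, 0.1096]
tcp_rot: [[0.867, -0.237, 0.438], [-0.193, -0.971, -0.143], [0.459, 0.039, -0.888]]
contact_force: [-0.6, -0.2, -0.2]
finger_gap: -0.0002
grip_force: 0.0
```

```bash
python3 rel.py
```

```text
box-rel [-0.1369 -0.042   0.1096] rot [[0.888, -0.035, 0.458], [-0.013, -0.998, -0.051], [0.459, 0.039, -0.888]] F [-0.6 -0.2 -0.2] [ 1.03 -0.56 -0.88  0.51 -1.18  0.13]
```

Call:
carry_out(
  fingers=[0,0,0,0,0,0,0,0],
  dp=[
    [-0.5,0,1],
    [-0.5,0,1],
    [-0.5,0,0.9],
    [0,0,0],
    [0.9,0,0.45],
    [0.9,0,0.45],
    [0,0,0],
    [0,0,0],
  ],
  rotation=[
    [0,0,0],
    [0,0,0],
    [0,0,0],
    [0,0,0],
    [0,0,0],
    [0,0,0],
    [0,0,0],
    [0,0,0],
  ],
)

```text
time_s: 8.15
tcp_pos: [0.491, 0.1496, 0.0777]
tcp_rot: [[0.867, -0.239, 0.436], [-0.196, -0.97, -0.143], [0.457, 0.038, -0.888]]
contact_force: [0.8, -0.3, -0.3]
finger_gap: -0.0
grip_force: 0.0
```

```bash
python3 rel.py
python3 - <<'E'
from lid import *
c=eyes.read_camera("scene"); cv2.imwrite("pics/s2.png",cv2.resize(c["frame"][170:290,340:500],None,fx=4,fy=4,interpolation=cv2.INTER_CUBIC))
E
```

```text
box-rel [-0.1161 -0.0439  0.0777] rot [[0.889, -0.037, 0.456], [-0.016, -0.998, -0.051], [0.457, 0.038, -0.888]] F [ 0.8 -0.3 -0.3] [ 0.96 -0.48 -0.9   0.52 -1.07  0.14]
```

View pics/s2.png

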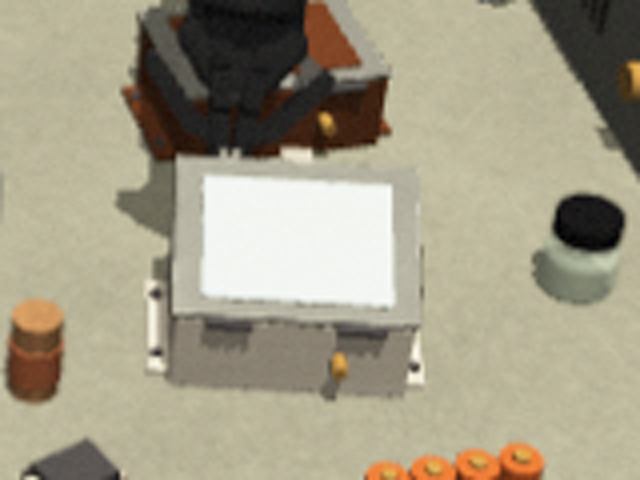

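The fingers, at about (230,150) in the crop, are beside the catch at (297,155) and just in front of the raised edge. Next they go in under the edge and start the arc.

Call:
carry_out(
  fingers=[0,0,0,0,0,0,0,0],
  dp=[
    [0.8,0,0.4],
    [0.2,0,-0.4],
    [0.2,0,-0.4],
    [0.8,0,-0.45],
    [0.8,0,-0.45],
    [0.8,0,-0.4],
    [0.8,0,-0.4],
    [0,0,0],
  ],
  rotation=[
    [0,0,0],
    [0,0,0],
    [0,0,0],
    [0,0,0],
    [0,0,0],
    [0,0,0],
    [0,0,0],
    [0,0,0],
  ],
)

```text
time_s: 9.0
tcp_pos: [0.5206, 0.1446, 0.1179]
tcp_rot: [[0.867, -0.238, 0.438], [-0.196, -0.97, -0.141], [0.459, 0.037, -0.888]]
contact_force: [-0.4, -0.5, 0.0]
finger_gap: 0.0001
grip_force: 0.0
```

```bash
python3 rel.py
python3 - <<'E'
from lid import *
c=lid(); cv2.imwrite("pics/t3.png",c["frame"])
E
```

```text
box-rel [-0.0862 -0.0428  0.1179] rot [[0.888, -0.036, 0.457], [-0.016, -0.998, -0.049], [0.459, 0.037, -0.888]] F [-0.4 -0.5  0. ] [ 0.9  -0.43 -0.78  0.51 -1.09  0.23]
-0.07 -0.11 0.164 | -0.07 -0.09 0.157 | -0.07 -0.07 0.133 | -0.07 -0.05 0.116 | -0.07 -0.03 0.096 | -0.07 -0.01 0.075 | -0.07 0.01 0.063 | 
-0.05 -0.11 0.188 | -0.05 -0.09 0.153 | -0.05 -0.07 0.133 | -0.05 -0.05 0.116 | -0.05 -0.03 0.096 | -0.05 -0.01 0.077 | -0.05 0.01 0.061 | 
0.05 -0.11 0.055 | 0.05 -0.09 0.137 | 0.05 -0.07 0.133 | 0.05 -0.05 0.115 | 0.05 -0.03 0.094 | 0.05 -0.01 0.074 | 0.05 0.01 0.061 |
```

Call:
carry_out(
  fingers=[0,0,0,0,0,0,0,0],
  dp=[
    [1.25,0,-0.25],
    [1.25,0,-0.25],
    [1.25,0,-0.25],
    [1.1,0,0.15],
    [1.1,0,0.15],
    [1.0,0,0.4],
    [1.0,0,0.4],
    [0,0,0],
  ],
  rotation=[
    [0,0,0],
    [0,0,0],
    [0,0,0],
    [0,0,0],
    [0,0,0],
    [0,0,0],
    [0,0,0],
    [0,0,0],
  ],
)

```text
time_s: 9.85
tcp_pos: [0.5911, 0.1278, 0.1496]
tcp_rot: [[0.867, -0.239, 0.436], [-0.195, -0.97, -0.143], [0.458, 0.039, -0.888]]
contact_force: [-0.4, -0.2, 0.2]
finger_gap: 0.0
grip_force: 0.0
```

```bash
python3 rel.py
python3 - <<'E'
from lid import *
c=eyes.read_camera("scene"); cv2.imwrite("pics/s4.png",cv2.resize(c["frame"][150:290,340:500],None,fx=4,fy=4,interpolation=cv2.INTER_CUBIC))
E
```

```text
box-rel [-0.0137 -0.0449  0.1496] rot [[0.889, -0.037, 0.456], [-0.015, -0.998, -0.051], [0.458, 0.039, -0.888]] F [-0.4 -0.2  0.2] [ 0.75 -0.27 -0.6   0.48 -1.05  0.39]
```

View pics/s4.png

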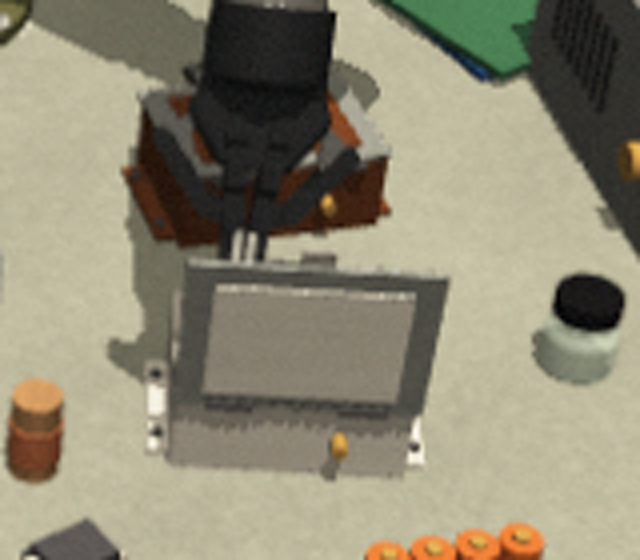

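The lid stands about upright: its edge runs along row 265 in the crop, with the fingers in front at (245,240). I'll push the last part slowly.

Call:
carry_out(
  fingers=[0,0,0,0,0,0],
  dp=[
    [0.5,0,0.27],
    [0.5,0,0.27],
    [0.5,0,0.27],
    [0.3,0,0.2],
    [0.2,0,0.1],
    [0,0,0],
  ],
  rotation=[
    [0,0,0],
    [0,0,0],
    [0,0,0],
    [0,0,0],
    [0,0,0],
    [0,0,0],
  ],
)

```text
time_s: 10.5
tcp_pos: [0.6127, 0.1228, 0.1491]
tcp_rot: [[0.867, -0.238, 0.437], [-0.195, -0.97, -0.142], [0.458, 0.038, -0.888]]
contact_force: [-0.2, 0.3, 0.5]
finger_gap: 0.0
grip_force: 0.0
```

```bash
python3 rel.py
cat > ang.py <<'E'
from h import *
for n in("top","scene"):
    c=eyes.read_camera(n); A=pts(c); b=np.array([[.979,-.203],[.203,.979]])
    q=(A[:,:2]-[.6137,.169])@b.T
    m=(q[:,1]>.0)&(q[:,1]<.075)&(q[:,0]>-.06)&(q[:,0]<.08)&(A[:,2]>.08)&(A[:,2]<.19)
    X=q[m,0]; Z=A[m,2]
    if m.sum()<10: print(n,"few",m.sum()); continue
    i=Z>np.percentile(Z,90); p=np.polyfit(Z,X,1)
    print(n,m.sum(),"top edge",X[i].mean().round(4),Z[i].mean().round(4),"angle fit",round(np.pi/2+np.arctan(p[0]),3))
E
python3 ang.py
```

```text
box-rel [ 0.0084 -0.0454  0.1491] rot [[0.889, -0.036, 0.457], [-0.015, -0.998, -0.05], [0.458, 0.038, -0.888]] F [-0.2  0.3  0.5] [ 0.71 -0.22 -0.55  0.48 -1.03  0.42]
top 400 top edge 0.0303 0.1693 angle fit 1.847
scene 727 top edge 0.0312 0.1653 angle fit 1.811
```

Call:
carry_out(
  fingers=[0,0,0],
  dp=[
    [0.15,0,0.08],
    [0,0,0],
    [0,0,0],
  ],
  rotation=[
    [0,0,0],
    [0,0,0],
    [0,0,0],
  ],
)

```text
time_s: 10.9
tcp_pos: [0.6139, 0.1226, 0.1491]
tcp_rot: [[0.868, -0.238, 0.437], [-0.195, -0.971, -0.142], [0.457, 0.038, -0.888]]
contact_force: [-2.1, 0.5, 1.5]
finger_gap: 0.0002
grip_force: 1.5
```

Call:
carry_out(
  fingers=[0,0,0,0,0,0,0,0],
  dp=[
    [-1,0,-0.5],
    [-2,0,-2],
    [-2,0,-3],
    [-1,0,-4],
    [0,0,-4],
    [0,0,-4],
    [0,0,0],
    [0,0,0],
  ],
  rotation=[
    [0,0,0],
    [0,0,0],
    [0,0,0],
    [0,0,0],
    [0,0,0],
    [0,0,0],
    [0,0,0],
    [0,0,0],
  ],
)

```text
time_s: 11.7
tcp_pos: [0.4851, 0.1596, 0.2779]
tcp_rot: [[0.867, -0.237, 0.438], [-0.195, -0.971, -0.139], [0.458, 0.035, -0.888]]
contact_force: [-0.1, -0.0, -0.7]
finger_gap: -0.0002
grip_force: 0.0
```

```bash
python3 rel.py; python3 ang.py
python3 - <<'E'
from h import *
c=eyes.read_camera("scene"); cv2.imwrite("pics/s5.png",c["frame"])
E
```

```text
box-rel [-0.124  -0.0353  0.2779] rot [[0.889, -0.035, 0.457], [-0.015, -0.999, -0.047], [0.458, 0.035, -0.888]] F [-0.1 -0.  -0.7] [ 1.01 -0.52 -0.54  0.47 -1.43  0.29]
top 514 top edge 0.0314 0.1678 angle fit 1.869
scene 723 top edge 0.0321 0.1656 angle fit 1.82
```

View pics/s5.png

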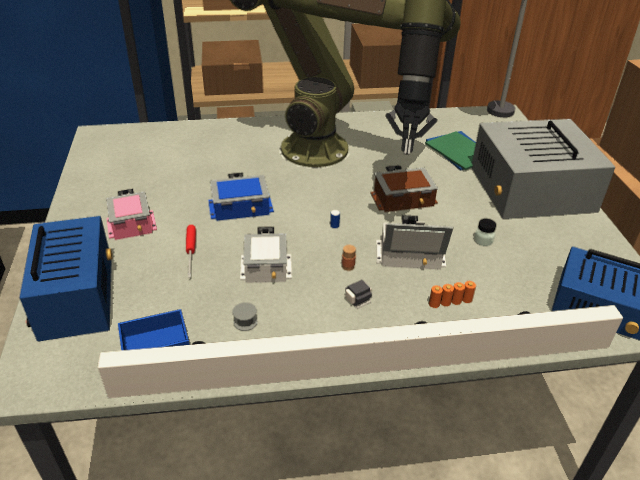

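The wide lid stands open, leaning back, at (418,240). The arm is clear at (410,130), nothing else has moved and the narrow box at (265,250) is shut.

```bash
python3 -c "
from workcell import arm
print(arm.finish_job())"
```

```text
the job is handed in; nothing more can be done
None
```

The wide box's lid is open at about 1.85 rad, at its stop, with the tab released, the narrow box shut, the bystanders where they stood in the last picture, and the arm clear; the job is handed in, but no verdict came back.

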